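# Close the swinging link on the auto-electrics terminal board

## Task

On the terminal board, close the copper swing link that sits loosely on the tall pivot stud: swing it round by its black grip and lower it so that its slot drops over the short bare stud and it lies flat on the board. The terminal that already carries big nuts is not the one wanted. Do not take the link off its pivot stud.

Things in the scene. Friction and masses are not known exactly. Their poses are not given: they have to be found in the camera images.
- link: loose copper strap 174x44x6 mm, 0.2-0.4 kg, flat on the board. Origin: centre of its 20 mm pivot hole, underside; x along the strap to the slotted end (x -22 to 152), z up. Closed slot: x 96 to 140, y -12 to 12. Black upright grip block, 30 mm along x, 14 mm across y, centred at x = 64, top 56 above the underside; pinch it across y. Balances at the grip. Lift over 22 mm to clear the bare stud.
- pivot (a point): foot of the tall pivot stud, at the board's top face (15 mm above the bench): fixed steel rod, 10 mm in diameter, 62 mm tall, standing through the link's round hole with 5 mm of play all round. x points across the board away from its pivot edge, z up.
- terminal_bare: the short bare stud that the slot must go over: steel, 10 mm in diameter, 22 mm tall, domed top, on a thin steel disc flush with the board, nothing on it. Fixed. Origin: centre of its foot, at the board's top face. It stands 107 to 131 mm from the pivot, 25 to 70 degrees to the left or right of the link's rest position.
- terminal_nutted: the other terminal, on the other side of the link, already occupied: a stud with two stacked hexagon nuts (32 mm and 26 mm across flats) that do not fit the slot, 39 mm tall. Fixed. Origin: centre of its foot, at the board's top face. Not the one wanted.
Not all that is in view belongs to the job. Of the things like the link, leave any that is green or turquoise; of the rest the smaller one is meant.

How it is judged (in metres and radians):
At the end, for the whole second after the job is handed in: The link's round hole is still round the pivot stud (origin within 12 mm of it), the bare stud stands inside the link's slot (94 to 142 mm along the link, within 12 mm of its centre line), and the link lies flat on the board (origin less than 5 mm above it, tilt under 0.06 rad), at rest (x of terminal_bare in the frame of link between 0.094 and 0.142 m and y of terminal_bare in the frame of link between -0.012 and 0.012 m and horizontal distance between link and pivot below 0.012 m and z of link in the frame of pivot below 0.005 m and angle between link's own z axis and vertical below 0.06 rad and linear speed of link below 0.02 m/s); the robot touches nothing.
It fails at once if the link is taken off its pivot stud (horizontal distance between link and pivot above 0.02 m or z of link in the frame of pivot above 0.062 m).
It also fails if it takes over 35 s, if anything falls off the work surface, if the arm or the gripper's body presses on something with over 40 N, if the wrist force passes 120 N, or if a joint passes its speed limit or range.

## Robot

A 6-joint arm with a two-finger parallel gripper is mounted at the origin on the work surface. World frame = base frame: x ahead of the robot, y to its left, z up, the work surface at z = 0. Lengths are in mm, angles in degrees, forces in N, time in s.
With the tool pointing down it reaches from about 350 to 850 mm from the base axis. Payload 8.1 kg.
Tool frame: the origin (TCP) lies at the very end of the fingers, on their centre line; the grasp point (between the pads) lies 19 mm behind it; z points along the fingers, y is the line along which they close (so a half turn about z gives the same grasp; the last joint's range is limited). The gripper opens to 85 mm and grips with 20 to 120 N. Pads are 22 mm wide; open, the fingers measure 114 mm over their backs; the gripper's body (76 mm by 85 mm) begins 54 mm behind the grasp point. The pads swing forward as they close: fully open they stand 13 mm farther back than shut.
Start: joints at [-74.679, 7.471, 85.268, -0, 87.261, -4.893], TCP at [207.336, -563.043, 231.292] pointing down, gripper open.
Joint ranges: [-169.43, 169.43], [-51.17, 129.36], [1.28, 143.12], [-76.62, 256.62], [0, 156.53], [-152.29, 152.29]. Speed limits (degrees/s): [136.94, 136.94, 159.86, 180, 180, 180].

## Interface

Orientations are given as [roll, pitch, yaw] about the fixed x, y, z axes, in that order (R = Rz(yaw) Ry(pitch) Rx(roll)).
In Python, from bench import status, viewer, job gives the robot as it stands.
- The arm moves only by the tool arm_command, never from a script. Its argument "targets" is a list that holds one entry, the list of rows, each a list of 7 numbers: the shift along the world's x, y, z in m, then the turn, a rotation vector about the world's x, y, z in rad, then the opening, from -1 (shut) to 1 (fully open). In form: [[[dx, dy, dz, rx, ry, rz, gripper], ...]]. A call has 1 to 10 rows; each row shifts and turns the commanded pose from where the row before left it; what a row does not reach is not made up. A row lasts 1/8 s, in which the tool goes at most 62.5 mm and 10.7 degrees, less where a joint would pass 70% of its speed; a pose out of reach is approached as far as the arm can. A call with a gripper value outside its range is refused whole. The fingers move at their own pace and stop on an object; "force" is the grip in N (left out, the last holds). Time passes only in rows, so rows that do not move let the fingers close. It gives the time, the measured TCP pose, the force, the opening and the grip force at its end, in the units of the state.
- status.sense(): the state, without advancing time (a new reading comes with each control period).
- viewer.snapshot(name): name is "scene" or "top" or "wrist"; returns the picture (384x512x3 uint8, red, green, blue); there is no depth.
- viewer.camera_model(name): a dict with "vertical_fov" (degrees; the focal length in pixels is half the picture's height over the tangent of half this angle, whatever the lens; pixels are square), "cx", "cy" (the principal point, pixels), "xyz" and "attitude" of the camera in the world. Camera axes: x right, y down, z forward; pixel columns grow to the right and rows downward; lengths in mm; the calibration is good to about 2 mm. The wrist camera is an equidistant fisheye: a pixel r from the principal point sees the ray r / f radians off the axis. A picture is of the moment at which its call begins: read the wrist's pose just before it. camera_model takes no time and is no camera call; for the wrist camera it gives the pose at the moment of the call.
- job.hand_in(): hands the job in; it is judged then, once.
The state is a dict: "time": time; "joint_pos": joint angles; "qd": joint speeds; "joint_efforts": joint torques, N m; "tool_pos": TCP position; "tcp_rot": TCP orientation; "ft_force": force on the tool from outside, world axes, zero at the start; "wrist_torque": the same for the moment, N m; "finger_gap": finger opening in mm; "grip_force": force on a finger pad.
Only numpy, scipy, OpenCV 4.12 (cv2) and the standard library are available. Lean on these libraries where they do the work, as an engineer would, in place of code of your own. Each camera call takes 0.05 s, during which the arm holds its last target. There are 200 camera calls.

## Working session

There is one attempt and no reset: what is moved stays moved. The work goes in short steps, Python scripts to look and compute and a tool call to move; the robot and the scene stay as the last step left them, time stands still between calls to the robot, and variables do not carry over. Pictures are saved under pics/ and viewed, at most 10 in all, crops included, and the job is handed in when it is done.

Besides the shell and the picture viewer there is one more tool, called after ">>>" as a command line: name --argument value ..., lists and objects as JSON in quotes. arm_command: Moves the arm, as the interface text tells. Its arguments: {"type":"object","properties":{"targets":{"type":"array"},"force":{"type":"number"}},"required":["targets"]}

```bash
mkdir -p pics
cat > h.py <<'E'
import numpy as np,cv2
from bench import status,viewer,job
def snap(n,f):
    m=viewer.camera_model(n); im=viewer.snapshot(n); cv2.imwrite(f'pics/{f}.png',cv2.cvtColor(im,cv2.COLOR_RGB2BGR)); return m,im
E
python3 - <<'E'
from h import *
import json
for n in ['top','scene']:
    m,im=snap(n,n+'0'); print(n,m)
    json.dump({k:(np.array(v).tolist() if not isinstance(v,str) else v) for k,v in m.items()},open(f'pics/{n}.json','w'))
print(status.sense())
E
```

```text
top {'vertical_fov': 50.925700540004996, 'cx': 257.79737598869315, 'cy': 195.98581555469386, 'xyz': array([ 280.19067434, -188.41064782,  970.90462394]), 'attitude': array([-170.10478934,    1.82768732,  -90.29107367])}
scene {'vertical_fov': 55.27431487994871, 'cx': 252.62465411486795, 'cy': 191.17390996701894, 'xyz': array([1079.18091968,  -38.70196496,  782.33927213]), 'attitude': array([-137.54981503,    0.68314108,  101.86604539])}
{'time': 0.1, 'joint_pos': array([-7.46809394e+01,  7.51130981e+00,  8.53239484e+01,  6.85792041e-04,
        8.72627243e+01, -4.89426690e+00]), 'qd': array([-0.12666595,  0.01271481, -0.1076781 , -0.12493749, -0.08876548,
       -0.08487406]), 'joint_efforts': array([ 1.34579084e-03, -5.70950031e+01, -5.01942551e+01, -1.65401157e-04,
        8.15635838e-03,  1.11053430e-05]), 'tool_pos': array([ 207.1883838 , -562.55092902,  230.335122  ]), 'tcp_rot': array([-1.79902433e+02, -9.04204725e-03,  2.02132865e+01]), 'ft_force': array([ 0.40877612,  0.13188809, -0.19313655]), 'wrist_torque': array([0.00017572, 0.03039343, 0.03088351]), 'grip_force': 0.0, 'finger_gap': 85.15663395916472}
```

View pics/top0.png

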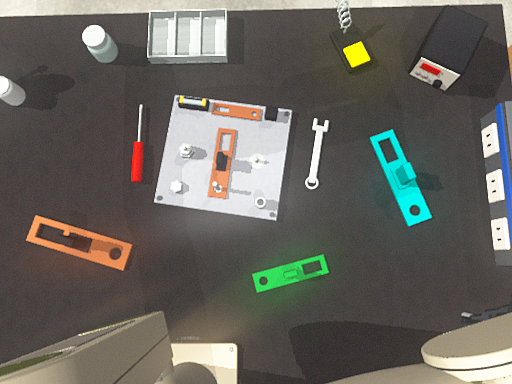

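View pics/scene0.png

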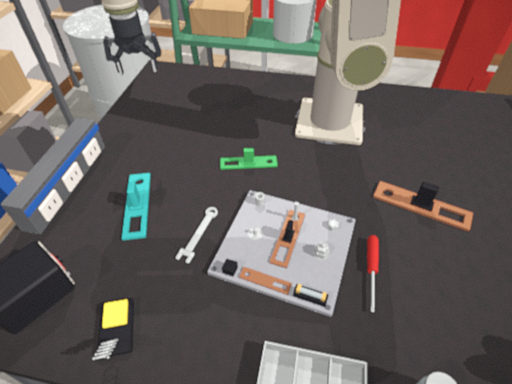

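The top view shows the board at about (225,158), with the copper link on it: grip near (221,160), pivot near (218,187). Candidate terminals are near (186,151) and (257,160). I'll zoom both views side by side.

Run:
```python
import cv2,numpy as np
a=cv2.imread('pics/top0.png')[90:225,150:300]; b=cv2.imread('pics/scene0.png')[185:315,205:360]
f=lambda i:cv2.resize(i,(400,int(i.shape[0]*400/i.shape[1])),interpolation=cv2.INTER_CUBIC)
a,b=f(a),f(b);h=min(len(a),len(b));cv2.imwrite('pics/crop0.png',np.hstack([a[:h],b[:h]]))
```

```text
(no output)
```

View pics/crop0.png

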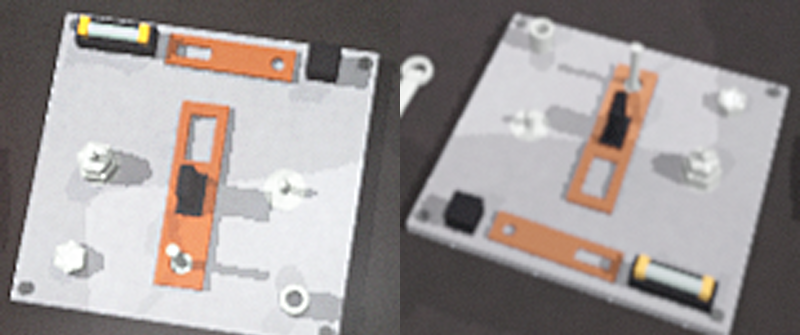

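The left half is the top view. The bare stud on its disc is at crop (285,190), the nutted terminal at (97,165), and the pivot foot near (181,262) with its tip near (172,249). In the scene half, the bare stud is at (528,124) and the pivot tip at (636,47). Next I'll measure these in world coordinates.

```bash
cat >> h.py <<'E'
from scipy.spatial.transform import Rotation as Ro
def ray(m,p,fish=False):
    f=192/np.tan(np.radians(m['vertical_fov'])/2); p=np.atleast_2d(p).astype(float)
    d=np.c_[(p[:,0]-m['cx'])/f,(p[:,1]-m['cy'])/f,np.ones(len(p))]
    if fish:
        r=np.hypot(d[:,0],d[:,1])+1e-9; d=np.c_[d[:,:2]*(np.sin(r)/r)[:,None],np.cos(r)]
    d=d@Ro.from_euler('xyz',m['attitude'],degrees=True).as_matrix().T
    return np.array(m['xyz']),d/np.linalg.norm(d,axis=1)[:,None]
def onz(m,p,z,fish=False):
    o,d=ray(m,p,fish); return o+d*((z-o[2])/d[:,2])[:,None]
def tri(L):
    A=np.zeros((3,3));b=np.zeros(3)
    for m,p,fi in L:
        o,d=ray(m,p,fi);M=np.eye(3)-np.outer(d[0],d[0]);A+=M;b+=M@o
    x=np.linalg.solve(A,b); return x,[round(float(np.linalg.norm((np.eye(3)-np.outer(d[0],d[0]))@(x-o))),1) for o,d in (ray(*l) for l in L)]
def copper(im):
    h=cv2.cvtColor(im,cv2.COLOR_RGB2HSV); return cv2.inRange(h,(5,110,60),(18,255,255))
E
python3 - <<'E'
from h import *
import json
T,S=[json.load(open(f'pics/{n}.json')) for n in('top','scene')]
t=lambda x,y:(150+x/2.667-.3,90+y/2.667-.3); s=lambda x,y:(205+(x-400)/2.58-.3,185+y/2.58-.3)
for n,a,b in [('bare',(285,189),(527,124)),('pivtop',(172,249),(636,47)),('gripfar',(190,168),(620,95)),('nuttop',(97,152),(702,155)),('cornerTL',(68,15),(735,335)),('link slot centre',(202,140),(598,178)),('pivfoot',(181,262),(633,90))]:
    print(n,tri([(T,t(*a),False),(S,s(*b),False)]),'top@15',onz(T,t(*a),15).round(1),'scene@15',onz(S,s(*b),15).round(1))
for n,m,box in(('top',T,(190,120,240,205)),('scene',S,(262,205,312,272))):
    im=cv2.cvtColor(cv2.imread(f'pics/{n}0.png'),cv2.COLOR_BGR2RGB);k=copper(im);q=np.zeros_like(k);x0,y0,x1,y1=box;q[y0:y1,x0:x1]=k[y0:y1,x0:x1]
    c=max(cv2.findContours(q,0,1)[0],key=cv2.contourArea)[:,0]
    for z in (21,): 
        r=cv2.minAreaRect(onz(m,c,z)[:,:2].astype(np.float32));print(n,z,r)
E
```

```text
bare (array([ 535.27603195, -157.52746039,   15.47290434]), [1.4, 1.4]) top@15 [[ 535.1 -156.2   15. ]] scene@15 [[ 535.2 -158.9   15. ]]
pivtop (array([467.29070614, -62.53390078,  77.14939035]), [0.8, 0.8]) top@15 [[480.2 -52.9  15. ]] scene@15 [[413.6 -65.5  15. ]]
gripfar (array([535.77913596, -73.68145027,  84.38459015]), [3.6, 3.6]) top@15 [[556.3 -68.6  15. ]] scene@15 [[480.9 -73.3  15. ]]
nuttop (array([562.30358756,  11.4364526 ,  49.40896618]), [0.7, 0.7]) top@15 [[572.9  18.2  15. ]] scene@15 [[537.9  14.5  15. ]]
cornerTL (array([711.10621635,  53.99860928,   8.70593505]), [3.0, 3.0]) top@15 [[708.4  49.4  15. ]] scene@15 [[713.5  56.2  15. ]]
link slot centre (array([583.19173518, -79.70450217,  14.54093292]), [0.3, 0.3]) top@15 [[583.  -79.4  15. ]] scene@15 [[583.6 -80.   15. ]]
pivfoot (array([468.80267439, -61.01522428,  11.18524163]), [0.2, 0.2]) top@15 [[468.  -61.3  15. ]] scene@15 [[471.9 -61.1  15. ]]
top 21 ((530.3112182617188, -71.4012451171875), (43.273319244384766, 172.84210205078125), 81.87655639648438)
scene 21 ((535.00048828125, -72.36663818359375), (40.61864471435547, 169.6073455810547), 81.87049865722656)
```

Positions from the two views (mm):

| Item | World position |
|---|---|
| Pivot | about (468, -62), tip at z 77 |
| Bare stud | about (535, -157.5), i.e. 117 mm from the pivot |
| Link yaw | -8.1° |
| Grip | about (531, -72) |

The swing is about -47°. I'll move above the grip.

>>> arm_command --targets '[[[0.0324,0.0491,-0.001,0,0,-0.0494,0.3],[0.0324,0.0491,-0.001,0,0,-0.0494,0.3],[0.0324,0.0491,-0.001,0,0,-0.0494,0.3],[0.0324,0.0491,-0.001,0,0,-0.0494,0.3],[0.0324,0.0491,-0.001,0,0,-0.0494,0.3],[0.0324,0.0491,-0.001,0,0,-0.0494,0.3],[0.0324,0.0491,-0.001,0,0,-0.0494,0.3],[0.0324,0.0491,-0.001,0,0,-0.0494,0.3],[0.0324,0.0491,-0.001,0,0,-0.0494,0.3],[0.0324,0.0491,-0.001,0,0,-0.0494,0.3]]]'

```text
time: 1.35
tool_pos: [532.0, -70.2, 221.0]
tcp_rot: [180.0, 0.0, -8.2]
ft_force: [1.8, -1.5, 1.0]
finger_gap: 55.7
grip_force: 0.0
```

>>> arm_command --targets '[[[0,0,0,0,0,0,0.3],[0,0,0,0,0,0,0.3],[0,0,0,0,0,0,0.3]]]'

```text
time: 1.72
tool_pos: [530.8, -73.1, 221.2]
tcp_rot: [180.0, 0.0, -8.2]
ft_force: [0.0, -0.3, -0.3]
finger_gap: 55.6
grip_force: 0.0
```

Run:
```python
from h import *
m,im=snap('wrist','w0'); print(m); s=status.sense(); print(s['tool_pos'],s['tcp_rot'],s['joint_pos'],s['finger_gap'])
cv2.imwrite('pics/w0b.png',cv2.resize(cv2.imread('pics/w0.png'),(800,600),interpolation=cv2.INTER_CUBIC))
```

```text
{'vertical_fov': 65.70646984690485, 'cx': 253.05284213506314, 'cy': 189.8597937048234, 'xyz': array([611.98901139, -85.79780269, 363.54002418]), 'attitude': array([ 1.61177954e+02,  4.02738912e-02, -9.81231296e+01])}
[530.85391643 -73.21923429 221.25047538] [ 1.79988587e+02  8.27624253e-03 -8.18550881e+00] [-1.33274433e+01 -2.19270509e+00  9.62791281e+01 -1.21400195e-02
  8.59207971e+01  8.48589290e+01] 55.58758468995291
```

View pics/w0b.png

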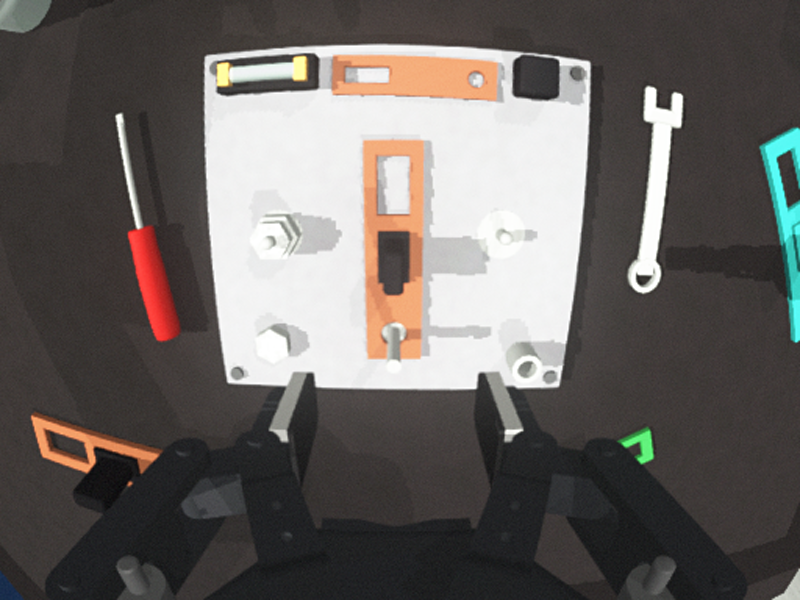

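The wrist view (scaled 800x600) shows the link straight ahead. The grip's dark block spans x 378–410 and y 232–293, the bare stud's foot is at about (500,234), and the pivot foot at (394,330) with its tip at (394,367). The fingers straddle the link symmetrically.

Run:
```python
from h import *
import json
T=json.load(open('pics/top.json'))
s=status.sense()
m=viewer.camera_model('wrist')
w=lambda x,y:((x+.5)/1.5625-.5,(y+.5)/1.5625-.5); t=lambda x,y:(150+x/2.667-.3,90+y/2.667-.3)
for n,p,z in [('bare foot',(500,235),15),('bare top',(507,237),37),('piv foot',(394,331),15),('pivtip',(394,366),77),('grip near bottom-edge top',(394,293),71),('slot far',(394,156),21),('slot near',(394,214),21)]:print(n,onz(m,w(*p),z,True).round(1))
print('pivtip',tri([(T,t(172,249),False),(m,w(394,367),True)]))
print('nut',tri([(T,t(97,152),False),(m,w(267,243),True)]))
im=cv2.cvtColor(cv2.imread('pics/w0.png'),cv2.COLOR_BGR2RGB)
k=copper(im);q=np.zeros_like(k);q[80:235,225:280]=k[80:235,225:280]
c=max(cv2.findContours(q,0,1)[0],key=cv2.contourArea)[:,0];print(cv2.minAreaRect(onz(m,c,21,True)[:,:2].astype(np.float32)))
# dark grip: corners in wrist and top views
d=(im.max(2)<60).astype(np.uint8);q=np.zeros_like(d);q[140:195,235:270]=d[140:195,235:270]
c=max(cv2.findContours(q,0,1)[0],key=cv2.contourArea)[:,0]
for z in(21,71):P=onz(m,c,z,True);print('grip w',z,P.min(0).round(1),P.max(0).round(1))
tt=cv2.cvtColor(cv2.imread('pics/top0.png'),cv2.COLOR_BGR2RGB);d=(tt.max(2)<75).astype(np.uint8);q=np.zeros_like(d);q[145:175,210:234]=d[145:175,210:234]
c2=max(cv2.findContours(q,0,1)[0],key=cv2.contourArea)[:,0]
print(cv2.boundingRect(c),cv2.boundingRect(c2))
# near (base-side) edge of the grip TOP seen by wrist; far (x+) edge of grip TOP seen by top view
P=onz(T,c2,71);print('grip top',P.min(0).round(1),P.max(0).round(1))
```

```text
bare foot [[ 533.3 -156.1   15. ]]
bare top [[ 536.1 -156.8   37. ]]
piv foot [[465.7 -63.4  15. ]]
pivtip [[465.6 -63.6  77. ]]
grip near bottom-edge top [[516.2 -70.9  71. ]]
slot far [[603.8 -83.3  21. ]]
slot near [[561.  -77.1  21. ]]
pivtip (array([466.50637838, -62.98964386,  80.58401853]), [0.8, 0.8])
nut (array([560.13918959,  10.12274413,  57.73637126]), [1.2, 1.2])
((530.309814453125, -72.07844543457031), (42.82492446899414, 171.15211486816406), 81.76512145996094)
grip w 21 [539.4 -75.2  21. ] [542.1 -72.9  21. ]
grip w 71 [550.  -76.8  71. ] [552.3 -74.8  71. ]
(251, 153, 3, 3) (220, 167, 3, 1)
grip top [506.  -78.4  71. ] [506.1 -73.8  71. ]
```

The wrist and top/scene values agree within about 2 mm. I'll check the grip-top height, then descend.

Run:
```python
from h import *
import json
S=json.load(open('pics/scene.json'));m=viewer.camera_model('wrist')
w=lambda x,y:((x+.5)/1.5625-.5,(y+.5)/1.5625-.5); s=lambda x,y:(205+(x-400)/2.58-.3,185+y/2.58-.3)
print(tri([(S,s(618,93),False),(m,w(392,293),True)]))
```

```text
(array([513.60182473, -71.2373789 ,  60.48828891]), [2.3, 2.3])
```

>>> arm_command --targets '[[[0,0.0013,-0.03,0,0,0,0.3],[0,0,-0.03,0,0,0,0.3],[0,0,-0.03,0,0,0,0.3],[0,0,-0.03,0,0,0,0.3],[0,0,-0.025,0,0,0,0.3],[0,0,-0.02,0,0,0,0.3],[0,0,-0.01,0,0,0,0.3],[0,0,-0.006,0,0,0,0.3],[0,0,0,0,0,0,0.3]]]'

```text
time: 2.9
tool_pos: [531.4, -71.1, 40.5]
tcp_rot: [180.0, -0.0, -8.1]
ft_force: [0.2, 1.3, 0.5]
finger_gap: 55.8
grip_force: 0.0
```

>>> arm_command --targets '[[[0,0,-0.006,0,0,0,0.3],[0,0,0,0,0,0,-0.3],[0,0,0,0,0,0,-0.7],[0,0,0,0,0,0,-1],[0,0,0,0,0,0,-1],[0,0,0,0,0,0,-1],[0,0,0,0,0,0,-1],[0,0,0,0,0,0,-1]]]' --force 50

```text
time: 3.9
tool_pos: [531.5, -70.8, 34.5]
tcp_rot: [180.0, -0.0, -8.1]
ft_force: [-0.2, -0.3, 3.9]
finger_gap: 13.3
grip_force: 52.3
```

The grip is held (gap 13.3 mm, 52 N). I'll lift 30 mm and look.

>>> arm_command --targets '[[[0,0,0.005,0,0,0,-1],[0,0,0.005,0,0,0,-1],[0,0,0.005,0,0,0,-1],[0,0,0.005,0,0,0,-1],[0,0,0.005,0,0,0,-1],[0,0,0.005,0,0,0,-1],[0,0,0,0,0,0,-1],[0,0,0,0,0,0,-1]]]'

```text
time: 4.9
tool_pos: [531.2, -70.7, 64.2]
tcp_rot: [-180.0, 0.0, -8.1]
ft_force: [-0.3, -0.2, -3.1]
finger_gap: 13.2
grip_force: 51.3
```

Run:
```python
from h import *
m,im=snap('wrist','w1'); a=cv2.imread('pics/w1.png')[60:384,120:400];cv2.imwrite('pics/w1b.png',cv2.resize(a,None,fx=1.8,fy=1.8,interpolation=cv2.INTER_CUBIC))
k=copper(im);q=np.zeros_like(k);q[60:290,200:310]=k[60:290,200:310]
c=max(cv2.findContours(q,0,1)[0],key=cv2.contourArea)[:,0]
s=status.sense();print(s['tool_pos'],s['tcp_rot'],s['ft_force'],s['finger_gap'],cv2.minAreaRect(onz(m,c,51,True)[:,:2].astype(np.float32)))
```

```text
[531.13358067 -70.70402887  64.0381923 ] [-1.79996929e+02  2.47143622e-02 -8.09179446e+00] [-0.16485917  0.45586998 -2.80284293] 13.262587096913364 ((570.8207397460938, -77.42131042480469), (43.60320281982422, 90.57662963867188), 81.96602630615234)
```

View pics/w1b.png

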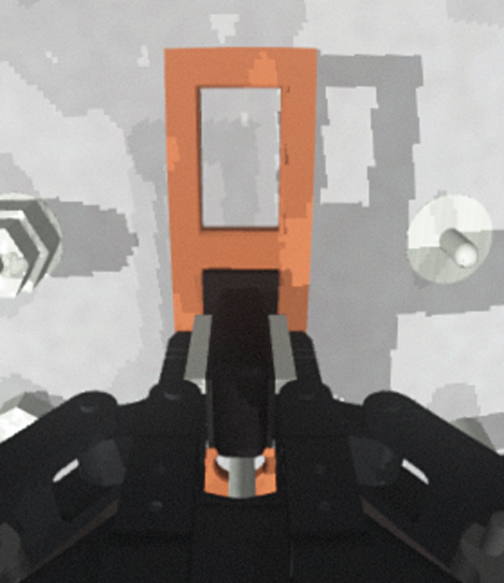

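The link is lifted 30 mm and hangs level in the fingers. The slot is clear, the bare stud's disc is at crop (450,239), and the pivot is still through the hole at (242,470). Next I'll work out the swing.

Run:
```python
from h import *
m=viewer.camera_model('wrist')
w=lambda x,y:(120+x/1.8-.3,60+y/1.8-.3)
print('disc',onz(m,w(450,239),15,True),'tip',onz(m,w(467,255),37,True))
P=np.array([466.7,-62.8]);o=np.array([465.1,-62.5]);B=onz(m,w(450,239),15,True)[0,:2]
B=(B+np.array([535,-157]))/2
d=B-P;ang=np.degrees(np.arctan2(d[1],d[0]));print(B,ang,np.hypot(*d))
t=status.sense()['tool_pos'][:2];a0=-8.1;D=ang-a0;N=10
prev=t;v=t-o
for i in range(1,N+1):
    a=np.radians(D*i/N);R=np.array([[np.cos(a),-np.sin(a)],[np.sin(a),np.cos(a)]])
    c=o+(P-o)*i/N+R@v;print((c-prev).round(2),c.round(1));prev=c
print('per row rad',np.radians(D/N))
```

```text
disc [[ 534.04764613 -156.84704042   15.        ]] tip [[ 535.88392455 -155.16982026   37.        ]]
[ 534.52382306 -156.92352021] -54.2241139134618 116.01425788152193
[-0.71 -5.31] [530.4 -76. ]
[-1.14 -5.23] [529.3 -81.2]
[-1.55 -5.11] [527.7 -86.3]
[-1.95 -4.95] [525.8 -91.3]
[-2.34 -4.77] [523.4 -96.1]
[-2.71 -4.55] [ 520.7 -100.6]
[-3.07 -4.3 ] [ 517.7 -104.9]
[-3.4  -4.03] [ 514.3 -108.9]
[-3.71 -3.73] [ 510.5 -112.7]
[-4.   -3.41] [ 506.6 -116.1]
per row rad -0.08050176523548354
```

>>> arm_command --targets '[[[-0.0007,-0.0053,0,0,0,-0.0805,-1],[-0.0011,-0.0052,0,0,0,-0.0805,-1],[-0.0016,-0.0051,0,0,0,-0.0805,-1],[-0.002,-0.005,0,0,0,-0.0805,-1],[-0.0023,-0.0048,0,0,0,-0.0805,-1],[-0.0027,-0.0045,0,0,0,-0.0805,-1],[-0.0031,-0.0043,0,0,0,-0.0805,-1],[-0.0034,-0.004,0,0,0,-0.0805,-1],[-0.0037,-0.0037,0,0,0,-0.0805,-1],[-0.004,-0.0034,0,0,0,-0.0805,-1]]]'

```text
time: 6.2
tool_pos: [506.4, -116.1, 64.0]
tcp_rot: [180.0, 0.0, -54.4]
ft_force: [0.2, -0.2, -3.2]
finger_gap: 13.5
grip_force: 51.3
```

>>> arm_command --targets '[[[0,0,0,0,0,0,-1],[0,0,0,0,0,0,-1],[0,0,0,0,0,0,-1]]]'

```text
time: 6.58
tool_pos: [506.9, -115.9, 64.3]
tcp_rot: [-180.0, 0.0, -54.1]
ft_force: [0.8, 0.7, -3.4]
finger_gap: 13.6
grip_force: 51.3
```

Run:
```python
from h import *
m,im=snap('wrist','w2'); a=cv2.imread('pics/w2.png')[60:384,120:400];cv2.imwrite('pics/w2b.png',cv2.resize(a,None,fx=1.8,fy=1.8,interpolation=cv2.INTER_CUBIC))
k=copper(im);q=np.zeros_like(k);q[60:245,200:310]=k[60:245,200:310]
c=max(cv2.findContours(q,0,1)[0],key=cv2.contourArea)[:,0]
r=cv2.minAreaRect(onz(m,c,51,True)[:,:2].astype(np.float32))
s=status.sense();print(s['tool_pos'],s['tcp_rot'],s['ft_force'],s['joint_pos'][5],r,cv2.boxPoints(r))
```

```text
[ 506.84636315 -115.90949635   64.28872845] [-1.79997820e+02  9.51582757e-04 -5.41579530e+01] [-0.71706054  0.2294256  -3.19961449] 125.62274479081641 ((529.6303100585938, -149.943115234375), (43.5018196105957, 90.48002624511719), 35.97207260131836) [[ 485.45364  -126.1065  ]
 [ 538.60077  -199.3323  ]
 [ 573.807    -173.77972 ]
 [ 520.65985  -100.553925]]
```

View pics/w2b.png

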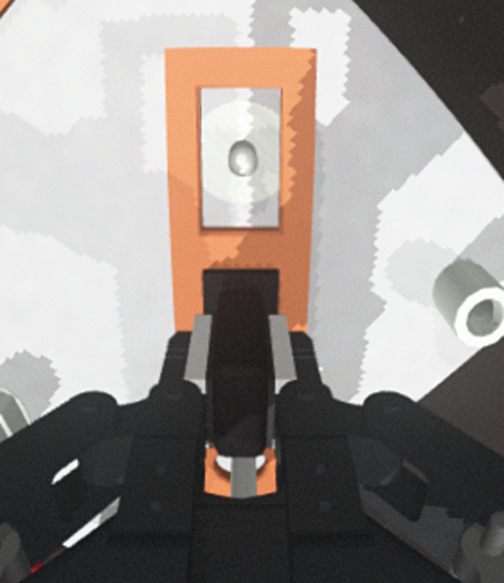

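The bare stud sits centred in the slot opening at crop (242,158), and the pivot is still in the hole. I'll lower straight down.

>>> arm_command --targets '[[[0,0,-0.005,0,0,0,-1],[0,0,-0.005,0,0,0,-1],[0,0,-0.005,0,0,0,-1],[0,0,-0.005,0,0,0,-1],[0,0,-0.004,0,0,0,-1],[0,0,-0.003,0,0,0,-1],[0,0,-0.002,0,0,0,-1],[0,0,0,0,0,0,-1],[0,0,0,0,0,0,-1]]]'

```text
time: 7.75
tool_pos: [506.9, -116.1, 35.5]
tcp_rot: [-180.0, -0.0, -54.2]
ft_force: [0.2, 0.1, -2.4]
finger_gap: 13.2
grip_force: 51.3
```

>>> arm_command --targets '[[[0,0,-0.001,0,0,0,-1],[0,0,0,0,0,0,-1],[0,0,0,0,0,0,-0.5],[0,0,0,0,0,0,-0.2],[0,0,0,0,0,0,0.1],[0,0,0,0,0,0,0.1],[0,0,0,0,0,0,0.1]]]'

```text
time: 8.62
tool_pos: [506.7, -116.0, 34.3]
tcp_rot: [-180.0, -0.0, -54.2]
ft_force: [0.2, -0.5, 0.2]
finger_gap: 47.1
grip_force: 0.0
```

>>> arm_command --targets '[[[0,0,0.005,0,0,0,0.1],[0,0,0.015,0,0,0,0.1],[0,0,0.02,0,0,0,0.1],[0,0,0.02,0,0,0,0.1],[0,0,0.02,0,0,0,0.1],[0,0,0.02,0,0,0,0.1],[0,0,0.02,0,0,0,0.1],[0,0,0,0,0,0,0.1],[0,0,0,0,0,0,0.1]]]'

```text
time: 9.75
tool_pos: [506.6, -116.0, 154.1]
tcp_rot: [180.0, 0.0, -54.2]
ft_force: [-0.4, 0.3, 0.7]
finger_gap: 47.0
grip_force: 0.0
```

Run:
```python
from h import *
m,im=snap('wrist','w3'); a=cv2.imread('pics/w3.png')[40:384,120:400];cv2.imwrite('pics/w3b.png',cv2.resize(a,None,fx=1.7,fy=1.7,interpolation=cv2.INTER_CUBIC))
k=copper(im);q=np.zeros_like(k);q[60:290,200:310]=k[60:290,200:310]
c=max(cv2.findContours(q,0,1)[0],key=cv2.contourArea)[:,0]
s=status.sense();print(s['tool_pos'],s['ft_force'],cv2.minAreaRect(onz(m,c,21,True)[:,:2].astype(np.float32)))
```

```text
[ 506.23525547 -115.88067972  153.55368848] [ 0.69585669 -0.41380199 -0.52081922] ((505.5450134277344, -116.64347839355469), (43.071624755859375, 172.56204223632812), 35.83658218383789)
```

View pics/w3b.png

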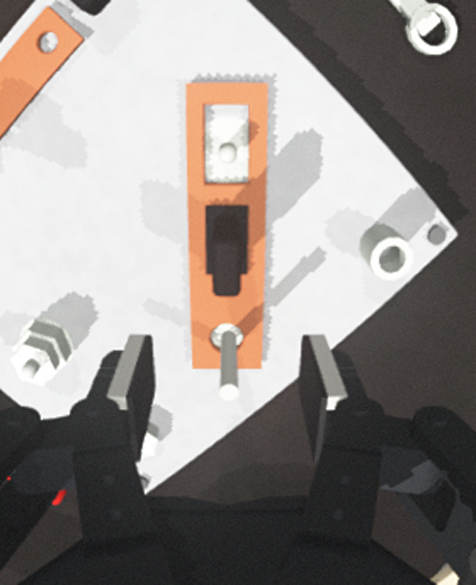

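The link lies flat (172.6 x 43.1 mm measured at z = 21). The bare stud is inside the slot at (228,150), the pivot is in its hole at (227,335), and the gripper is clear.

```bash
python3 -c "
from bench import job
print(job.hand_in())"
```

```text
the job is handed in; nothing more can be done
None
```

I closed the link over the bare stud, with it lying flat on the board, still on its pivot and the gripper clear, and handed the job in at about 10 s; no verdict came back.

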